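Turn a shelf board over the planing stop

ROBOT

A 6-joint arm with a two-finger parallel gripper is mounted at the origin on the work surface. World frame = base frame: x ahead of the robot, y to its left, z up, the work surface at z = 0. Lengths are in m, angles in rad, forces in N, time in s.
With the tool pointing down it reaches from about 0.35 to 0.85 m from the base axis. Payload 8.1 kg.
Tool frame: the origin (TCP) lies on the mounting face of the last link; the fingertips stand arm.tcp_to_tips ahead of it and the grasp point (between the pads) lies 167 mm ahead of it (arm.tcp_to_tips is the distance from the TCP to the fingertips, in m); z points along the fingers, y is the line along which they close (so a half turn about z gives the same grasp; the last joint's range is limited). The gripper opens to 93 mm and grips with 3 to 60 N. Pads are 15 mm wide; open, the fingers measure 128 mm over their backs; the gripper's body (75 mm by 188 mm) begins 65 mm behind the grasp point.
Start: joints at [-1.294, 0.13, 1.488, -0, 1.523, -0.085], TCP at [0.212, -0.561, 0.405] pointing down, gripper open.
Joint ranges: [-2.96, 2.96], [-0.89, 2.26], [0.02, 2.5], [-1.34, 4.48], [0, 2.73], [-2.66, 2.66]. Speed limits (rad/s): [2.39, 2.39, 2.79, 3.14, 3.14, 3.14].

INTERFACE

Orientations are given as a unit quaternion [x, y, z, w].
In Python, from rig import arm gives the robot as it stands.
- The arm moves only by the tool step_arm, never from a script. Its arguments are lists of equal length, an entry for each row: "claw": the opening, from 0 (shut) to 1 (fully open); "travel": the shift along the world's x, y, z in units of 40 mm (1.0 is 40 mm), a list of three; "spin": the turn about the world's z in units of 6 degrees (1.0 is 6 degrees). A call has exactly 8 rows; each row is the pose to reach, as a shift and turn from the pose commanded when the call began; what a row does not reach only later rows make up. A row lasts 1/12 s, in which the tool goes at most 41.7 mm and 7.16 degrees, less where a joint would pass 70% of its speed; a pose out of reach is approached as far as the arm can. A call with a gripper value outside its range is refused whole. The fingers move at their own pace and stop on an object; the grip force is fixed at half the most. Time passes only in rows, so rows that repeat a pose let the fingers close, or fill a call up. It gives the time, the measured TCP pose, the force, the opening and the grip force at its end, in the units of the state.
- arm.get_obs(): the state, without advancing time (a new reading comes with each control period).
- arm.snapshot(name): name is "side" or "top"; returns the picture (420x560x3 uint8, red, green, blue); there is no depth.
- arm.camera_params(name): a dict with "fx", "fy", "cx", "cy" (pixels), "dist" ([k1, k2, p1, p2, k3] as OpenCV has them; the pictures are not rectified), "rvec" (rotation vector, rad) and "tvec" (3), from world to camera coordinates, as OpenCV has them. Camera axes: x right, y down, z forward; pixel columns grow to the right and rows downward; lengths in m; the calibration is good to about 2 mm. A picture is of the moment at which its call begins. camera_params takes no time and is no camera call.
- arm.hand_in(): hands the job in; it is judged then, once.
Trained networks look in the newest picture that a camera, given by its name, has taken for a name from the list of things; names that differ only in an ending like _2 or _b are one class to them, and where a whole thing is asked for, a point or a joint stands for the part that bears it (a point fixed in the world has none). Each returns a list of dicts, best first, with "conf" (0 to 1); they miss things now and then, are a little off and sometimes report something else, mostly with a low value. They report only what shows in the picture. A call takes as long as a camera call. They do not tell look-alikes from the thing itself.
- arm.search_frame(camera, name): "centre" ([row, column] in pixels, amid what is visible of it).
The state is a dict: "time_s": time; "joints": joint angles; "qd": joint speeds; "tau": joint torques, N m; "ee_pos": TCP position; "eef_rot": TCP orientation; "wrist_force": force on the tool from outside, world axes, zero at the start; "moment": the same for the moment, N m; "opening": finger opening in m; "grasp_force": force on a finger pad.
Only numpy, scipy, OpenCV 4.12 (cv2) and the standard library are available. Lean on these libraries where they do the work, as an engineer would, in place of code of your own. Each camera call takes 0.05 s, during which the arm holds its last target. There are 200 camera calls.

TASK

Without picking it up, turn the small shelf board over with the fingertips: push it along the bench until its long edge meets the planing stop, tip it up on that edge and push it on over the stop, so that it comes down on the non-slip mat behind with its two housings (grooves) facing up. Then push it off the stop until it lies flat on the mat, wholly on it, and leave the tools and brackets around it where they are.

Things in the scene. Friction and masses are not known exactly. Their poses are not given: they have to be found in the camera images.
- shelf: pale wooden board, 80 (x) by 140 (y) by 10 mm (z), 0.06 to 0.13 kg, loose; long edges half-round (radius 5 mm), ends square. Origin: centre of the grooved face (two grooves 52 x 12 x 4 mm deep along x, at y = -40, +40 mm), which is underneath at the start. z points to the plain face: up at the start, down once turned over. Starts flat on the bench, 15 to 55 mm short of the stop, up to 0.25 rad askew, +x to the stop
- shelf_lead (a point): middle of the board's long edge that faces the stop at the start (x = +40 mm, half-way through the thickness)
- shelf_trail (a point): middle of the board's other long edge, the one on the robot's side at the start (x = -40 mm, half-way through the thickness). Pressed against the stop with about 10 N, it rides up by friction with fingertips that move up; once raised, tips that stay just below its middle carry it on in an arc about the leading edge
- stop: planing stop: reddish-brown hardwood batten fixed to the bench, 320 mm long (its y), 12 mm wide (its x), 12 mm high. Origin at the centre of its underside, on the bench; +x points across it, away from the robot (turned up to 0.3 rad from the world's x), so the face on the robot's side is at x = -6 mm. A board tipped over it comes to rest leaning on it, at some 14 degrees: its leading edge back on the robot side at about x = -28 mm, 26 mm up, until pushed off
- mat: grey non-slip mat fixed to the bench right behind the stop and parallel to it, 150 mm (its x, away from the stop) by 320 mm (its y) by 3 mm thick; origin at the centre of its underside. Its near edge touches the far face of the stop
- bracket_a: small wooden L bracket with a brace, lying on its side at the left end of the mat, 75 x 60 x 18 mm; origin under its middle. Leave alone
- bracket_b: the same bracket at the right end of the mat. Leave alone
- block_plane: steel block plane, 160 mm long, 52 mm wide, 60 mm high, left of the board; origin under its middle. Leave alone
- mallet: wooden joiner's mallet lying down, 325 mm long, head 120 mm wide and 75 mm high, right of the board; origin under its middle. Leave alone
- screw_jar: jar of screws, 74 mm across, 102 mm high, to one side of the mat; origin under its middle. Leave alone
- glue: yellow glue bottle, 62 mm across, 183 mm high, to one side of the mat; origin under its middle. Leave alone
- tape: tape measure, 72 x 34 x 62 mm, to one side of the mat; origin under its middle. Leave alone
Not all that is in view belongs to the job. What is shaped like the shelf but black, green or grey is not meant.

How it is judged:
On the way, in this order (a step that is already met when the one before it is completed fails the run):
1. the board lies flat with its leading long edge against the stop (x of shelf_lead in the frame of stop between -0.013 and 0 m and angle between shelf's own z axis and vertical below 0.12 rad).
2. the board is tipped up steeply, standing on that edge at the stop (angle between shelf's own z axis and vertical between 1 and 2.2 rad and x of shelf_lead in the frame of stop between -0.04 and 0.012 m and height (world z) of shelf_lead below 0.03 m).
At the end, for the whole second after the job is handed in: the board lies at rest and flat (within 3.5 degrees) on the mat behind the stop, grooved face up, wholly on the mat (its middle within 40 mm of the mat's middle across and 94 mm along), no part resting on the stop (angle between shelf's own z axis and vertical above 3.08 rad and height (world z) of shelf between 0.01 and 0.0165 m and x of shelf in the frame of mat between -0.04 and 0.04 m and y of shelf in the frame of mat between -0.094 and 0.094 m and linear speed of shelf below 0.01 m/s); the robot touches nothing.
It fails at once if the board is lifted: both its long edges more than 35 mm above the bench (height (world z) of each of shelf_lead, shelf_trail above 0.035 m).
It fails at once if a tool or bracket is disturbed (moved more than 20 mm) (distance of any of bracket_a, bracket_b, block_plane, mallet, screw_jar, glue, tape from where it was at the start of the episode above 0.02 m).
It also fails if it takes over 54 s, if anything falls off the work surface, if the arm or the gripper's body presses on something with over 40 N, if the wrist force passes 120 N, or if a joint passes its speed limit or range.

## Working session

There is one attempt and no reset: what is moved stays moved. The work goes in short steps, Python scripts to look and compute and a tool call to move; the robot and the scene stay as the last step left them, time stands still between calls to the robot, and variables do not carry over. Pictures are saved under pics/ and viewed, at most 10 in all, crops included, and the job is handed in when it is done.

Besides the shell and the picture viewer there is one more tool, called as a command line: name --pt "numbers of a row" for each row, then --argument value for the rest. step_arm: Moves the arm, as the interface text tells. Its arguments: {"type":"object","properties":{"claw":{"type":"array"},"travel":{"type":"array"},"spin":{"type":"array"}},"required":["claw","travel","spin"]}

```bash
ls; mkdir -p pics; cat > h.py <<'E'
import numpy as np, cv2
from rig import arm
def ray(cam,rc,z=0.0):
    p=arm.camera_params(cam);K=np.array([[p['fx'],0,p['cx']],[0,p['fy'],p['cy']],[0,0,1]])
    R,_=cv2.Rodrigues(np.array(p['rvec'],float));t=np.array(p['tvec'],float).ravel()
    u=cv2.undistortPoints(np.array([[[rc[1],rc[0]]]],float),K,np.array(p['dist'],float))[0,0]
    o=-R.T@t;d=R.T@np.array([u[0],u[1],1]);s=(z-o[2])/d[2];return o+s*d
def proj(cam,P):
    p=arm.camera_params(cam);K=np.array([[p['fx'],0,p['cx']],[0,p['fy'],p['cy']],[0,0,1]])
    q,_=cv2.projectPoints(np.array(P,float).reshape(-1,3),np.array(p['rvec'],float),np.array(p['tvec'],float),K,np.array(p['dist'],float));return q[:,0,::-1]
def snap(cam,f,scale=1,crop=None):
    im=arm.snapshot(cam)
    if crop: im=im[crop[0]:crop[1],crop[2]:crop[3]]
    if scale!=1: im=cv2.resize(im,None,fx=scale,fy=scale,interpolation=cv2.INTER_CUBIC)
    cv2.imwrite('pics/'+f,im[:,:,::-1]);return im
E
python3 - <<'E'
from h import *
a=snap('top','t0.png');b=snap('side','s0.png')
print(arm.tcp_to_tips,arm.get_obs())
for n in ['shelf','stop','mat']:
  for c in ['top','side']: print(n,c,[(np.round(d['centre']),round(d['conf'],2)) for d in arm.search_frame(c,n)])
E
```

```text
pics
0.1861 {'time_s': 0.1, 'joints': array([-1.29438978e+00,  1.31084866e-01,  1.48919759e+00, -1.11427224e-05,
        1.52302663e+00, -8.53972192e-02]), 'qd': array([ 0.0005654 , -0.00065781, -0.00186382,  0.00098951,  0.00046159,
       -0.00045324]), 'tau': array([ 4.82086198e-04, -5.61337495e+01, -4.93097341e+01,  7.68106082e-02,
        2.90867407e-02, -7.52934670e-05]), 'ee_pos': array([ 0.21233758, -0.56093683,  0.40377762]), 'eef_rot': array([ 9.83681418e-01,  1.79917011e-01, -8.73784885e-05, -8.53774228e-04]), 'wrist_force': array([-0.34898029,  0.89114173,  0.02788442]), 'moment': array([-0.00200336,  0.04498922,  0.06311738]), 'grasp_force': 0.0, 'opening': 0.09305264979045462}
shelf top [(array([302., 193.]), 0.96), (array([161., 418.]), 0.92), (array([226., 236.]), 0.63)]
shelf side [(array([239., 269.]), 0.87), (array([297., 322.]), 0.85), (array([184., 388.]), 0.78), (array([151., 285.]), 0.76), (array([187., 293.]), 0.73), (array([270., 147.]), 0.38), (array([217., 221.]), 0.24)]
stop top [(array([192., 255.]), 0.84)]
stop side [(array([225., 241.]), 0.86)]
mat top [(array([160., 264.]), 0.8)]
mat side [(array([213., 221.]), 0.81)]
```

View pics/t0.png

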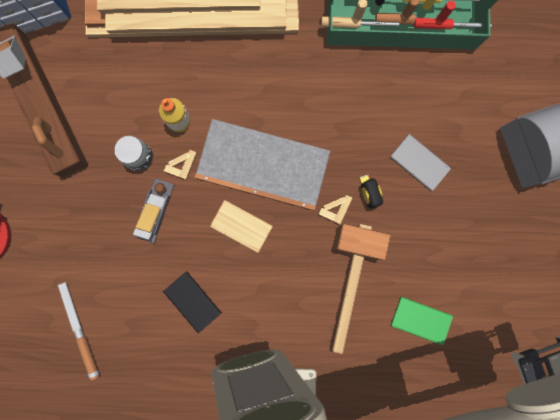

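View pics/s0.png

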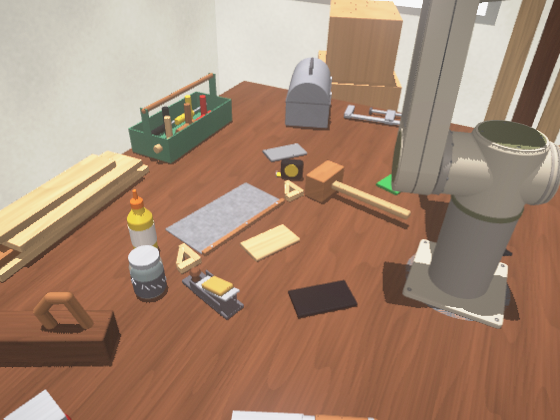

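The pale board at top (226,241) / side (241,270) is the shelf. The look-alikes are black (302,192), grey (162,420) and green (320,422). The stop runs from (178,197) to (206,316) on the near edge of the mat. I'll confirm in one crop and measure the outlines.

```bash
cat >> h.py <<'E'
def mask_board(im):
    hsv=cv2.cvtColor(im,cv2.COLOR_RGB2HSV);return hsv
def rect(cam,im,lo,hi,win,z):
    m=cv2.inRange(cv2.cvtColor(im,cv2.COLOR_RGB2HSV),lo,hi);w=np.zeros_like(m);w[win[0]:win[1],win[2]:win[3]]=1;m*=w
    n,l,s,c=cv2.connectedComponentsWithStats(m)
    k=1+np.argmax(s[1:,4]);ct=cv2.findContours((l==k).astype(np.uint8),cv2.RETR_EXTERNAL,cv2.CHAIN_APPROX_NONE)[0][0][:,0,:]
    P=np.array([ray(cam,(y,x),z)[:2] for x,y in ct])
    r=cv2.minAreaRect((P*1000).astype(np.float32));return s[k,4],r,cv2.boxPoints(r)
E
python3 - <<'E'
from h import *
im=snap('top','t1.png',5,(140,260,180,340))
hsv=cv2.cvtColor(im,cv2.COLOR_RGB2HSV)
im=arm.snapshot('top');h2=cv2.cvtColor(im,cv2.COLOR_RGB2HSV)
print(h2[226,241],h2[192,255],h2[193:200,256],h2[160,264],h2[240,255])
print('shelf',rect('top',im,(12,60,150),(32,190,255),(195,255,205,278),.01))
print('mat',rect('top',im,(0,0,90),(179,60,220),(115,210,190,335),.003))
for q in [(226,241)]: print(ray('top',q,.01))
for q in [(178,197),(206,316)]: print(ray('top',q,.012))
print(proj('top',[[0,0,0],[.5,0,0],[.5,.1,0]]))
E
```

```text
[ 19  89 236] [  9  28 191] [[ 11 121 184]
 [ 11 128 134]
 [ 10 128 112]
 [ 10 125 126]
 [ 10 127 131]
 [ 10 125 129]
 [ 10 126 127]] [120   5 155] [ 21  84 240]
shelf (np.int32(1766), ((463.426025390625, 90.8322525024414), (144.5778350830078, 80.99010467529297), 63.01783752441406), array([[394.54053 ,  44.78527 ],
       [466.71466 ,   8.039009],
       [532.3115  , 136.87924 ],
       [460.1374  , 173.62549 ]], dtype=float32))
mat (np.int32(7022), ((628.9746704101562, 39.77949523925781), (322.33404541015625, 158.3018798828125), 76.2568588256836), array([[ 513.8014  ,  -97.969536],
       [ 667.57117 , -135.57726 ],
       [ 744.14795 ,  177.52853 ],
       [ 590.3782  ,  215.13625 ]], dtype=float32))
[0.46308151 0.09023898 0.01      ]
[0.58344106 0.207573   0.012     ]
[ 0.51990522 -0.10076839  0.012     ]
[[410.33912706 271.02543093]
 [212.91682291 276.52219151]
 [211.80601818 237.9082238 ]]
```

View pics/t1.png

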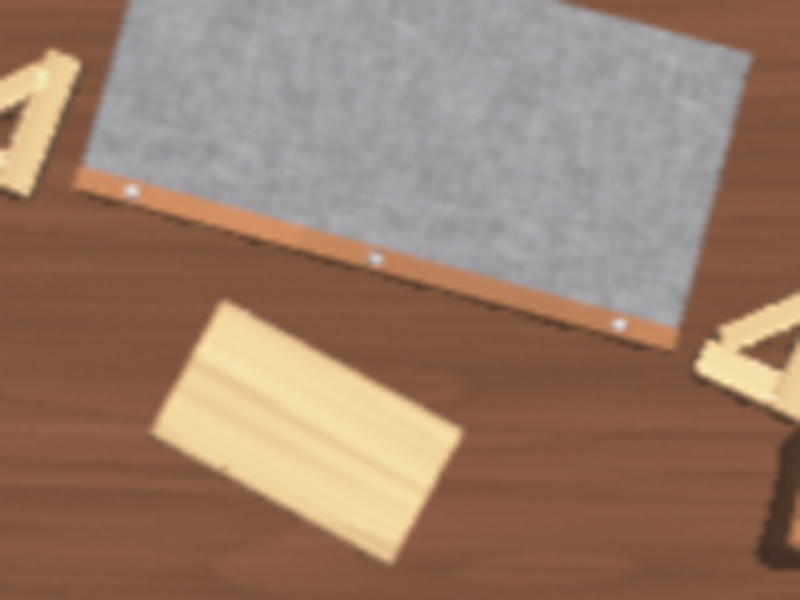

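The crop confirms the pale board, with its plain face up. The stop has three screws at about (178,206), (192,255) and (205,304). Next I compute the stop frame and the approach.

```bash
python3 - <<'E'
from h import *
S=[ray('top',q,.012) for q in [(178.1,206.2),(191.7,255.1),(204.8,303.8)]]
print(np.round(S,4)); v=S[0]-S[2];print('yaw',-np.arctan2(v[0],v[1]),np.linalg.norm(v[:2]))
for q in [(175.8,195.6),(206.2,315.5)]: print(ray('top',q,.012))
# side-camera check of centre screw / board
sc=S[1];print('side px of centre',proj('side',[sc]),'search gave 225,241')
yaw=-np.arctan2(v[0],v[1]);ex=np.array([np.cos(yaw),np.sin(yaw)]);ey=np.array([-ex[1],ex[0]])
c=sc[:2]
for p in [[394.5,44.8],[466.7,8],[532.3,136.9],[460.1,173.6],[463.4,90.8]]:
    d=np.array(p)/1000-c;print('board in stop frame',d@ex,d@ey)
for n in ['bracket_a','glue','screw_jar','block_plane','mallet','tape']:
    for r in arm.search_frame('top',n)[:2]:
        d=ray('top',r['centre'],.03)[:2]-c;print(n,round(r['conf'],2),(d@ex).round(3),(d@ey).round(3))
E
```

```text
[[ 0.5839  0.1839  0.012 ]
 [ 0.5523  0.0568  0.012 ]
 [ 0.5221 -0.0693  0.012 ]]
yaw -0.23931170839243532 0.26061582420140417
[0.5890497  0.21141021 0.012     ]
[ 0.5193524  -0.09949391  0.012     ]
side px of centre [[222.89146957 247.67193404]] search gave 225,241
board in stop frame -0.1504438498356991 -0.04903787238261989
board in stop frame -0.07157860067908278 -0.06767526692866167
board in stop frame -0.0384017953156515 0.0731006883544654
board in stop frame -0.11724334107162797 0.09164093276515933
board in stop frame -0.09441097087535541 0.01198283291824882
bracket_a 0.94 0.016 -0.212
bracket_a 0.63 0.014 0.198
glue 0.68 0.141 0.246
screw_jar 0.81 0.016 0.331
block_plane 0.6 -0.114 0.239
block_plane 0.34 0.016 -0.216
mallet 0.69 -0.084 -0.277
mallet 0.64 0.014 0.193
tape 0.86 0.081 -0.282
```

step_arm --claw '[1,1,1,1,1,1,1,1]' --pt "0.43 0.88 0" --pt "0.85 1.75 0" --pt "1.28 2.63 0" --pt "1.7 3.5 0" --pt "2.13 4.38 0" --pt "2.55 5.25 0" --pt "2.98 6.13 0" --pt "3.4 7.0 0" --spin '[-0.72,-1.44,-2.15,-2.87,-3.59,-4.3,-5.0,-5.74]'

```text
time_s: 1.47
ee_pos: [0.3487, -0.2794, 0.405]
eef_rot: [0.993, -0.121, 0.0, 0.0]
wrist_force: [0.3, -1.0, -0.2]
opening: 0.0926
grasp_force: 0.0
```

step_arm --claw '[1,1,1,1,1,1,1,1]' --pt "0.15 1.0 0" --pt "0.3 2.0 0" --pt "0.45 3.0 0" --pt "0.6 4.0 0" --pt "0.75 5.0 0" --pt "0.9 6.0 0" --pt "1.0 7.0 0" --pt "1.08 8.0 0" --spin '[0,0,0,0,0,0,0,0]'

```text
time_s: 2.13
ee_pos: [0.3913, 0.0408, 0.4052]
eef_rot: [0.993, -0.119, 0.001, -0.0]
wrist_force: [1.6, -0.3, -0.3]
opening: 0.0933
grasp_force: 0.0
```

step_arm --claw '[1,1,1,1,1,1,1,1]' --pt "0 0.9 0" --pt "0 1.76 -0.3" --pt "0 1.76 -1.3" --pt "0 1.76 -2.3" --pt "0 1.76 -3.3" --pt "0 1.76 -4.3" --pt "0 1.76 -5.0" --pt "0 1.76 -5.37" --spin '[0,0,0,0,0,0,0,0]'

```text
time_s: 2.8
ee_pos: [0.3894, 0.1091, 0.186]
eef_rot: [0.993, -0.119, -0.003, 0.001]
wrist_force: [-4.9, -5.6, 106.7]
opening: 0.0926
grasp_force: 63.1
```

```bash
python3 - <<'E'
from h import *
snap('top','t2.png',5,(150,270,180,340))
o=arm.get_obs();print(o['ee_pos'],o['wrist_force'],o['joints'])
E
```

```text
[0.3905781  0.10919813 0.18718639] [0.71656642 0.59953536 1.11188813] [ 1.45953876e-01 -1.74782184e-01  2.21018815e+00  1.91927569e-04
  1.10955996e+00  1.95578755e+00]
```

View pics/t2.png

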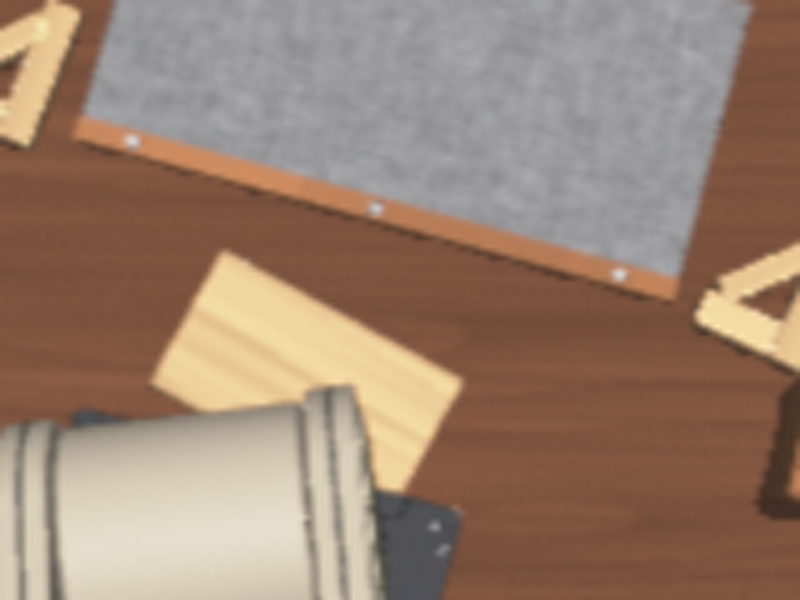

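The picture shows the board unmoved, with the tips behind it at the bench. The fast descent overshot onto the bench, so I'll move gently from now on.

step_arm --claw '[1,1,1,1,1,1,1,1]' --pt "0.06 -0.015 0" --pt "0.18 -0.044 0" --pt "0.3 -0.073 0" --pt "0.42 -0.102 0" --pt "0.54 -0.132 0" --pt "0.66 -0.16 0" --pt "0.78 -0.19 0" --pt "0.85 -0.207 0" --spin '[0,0,0,0,0,0,0,0]'

```text
time_s: 3.52
ee_pos: [0.4263, 0.1008, 0.1901]
eef_rot: [0.993, -0.12, 0.0, -0.0]
wrist_force: [-0.9, 0.3, -0.3]
opening: 0.0933
grasp_force: 0.2
```

step_arm --claw '[1,1,1,1,1,1,1,1]' --pt "0.06 -0.015 0" --pt "0.18 -0.044 0" --pt "0.3 -0.073 0" --pt "0.42 -0.102 0" --pt "0.54 -0.132 0" --pt "0.66 -0.16 0" --pt "0.73 -0.178 0" --pt "0.78 -0.19 0" --spin '[0,0,0,0,0,0,0,0]'

```text
time_s: 4.18
ee_pos: [0.4572, 0.0932, 0.19]
eef_rot: [0.993, -0.119, 0.0, -0.0]
wrist_force: [-1.0, 0.8, 1.4]
opening: 0.0931
grasp_force: 0.5
```

```bash
cat >> h.py <<'E'
C=np.array([.553,.0565]);EX=np.array([.9715,-.237]);EY=np.array([.237,.9715])
def st():
    o=arm.get_obs();d=o['ee_pos'][:2]-C;f=o['wrist_force']
    print('t',o['time_s'],'stop-frame mm',1000*(d@EX),1000*(d@EY),'tip z',1000*(o['ee_pos'][2]-.1861),'F',f[:2]@EX,f[:2]@EY,f[2],'M',o['moment'])
E
python3 - <<'E'
from h import *
st();snap('side','s2.png',4,(180,320,170,350))
E
```

```text
t 4.1833 stop-frame mm -101.73080827427303 13.008478549357994 tip z 3.8734430600696754 F -1.1903641410147086 0.5621638893047701 1.380181382255238 M [0.1266606  0.18849353 0.01473785]
```

View pics/s2.png

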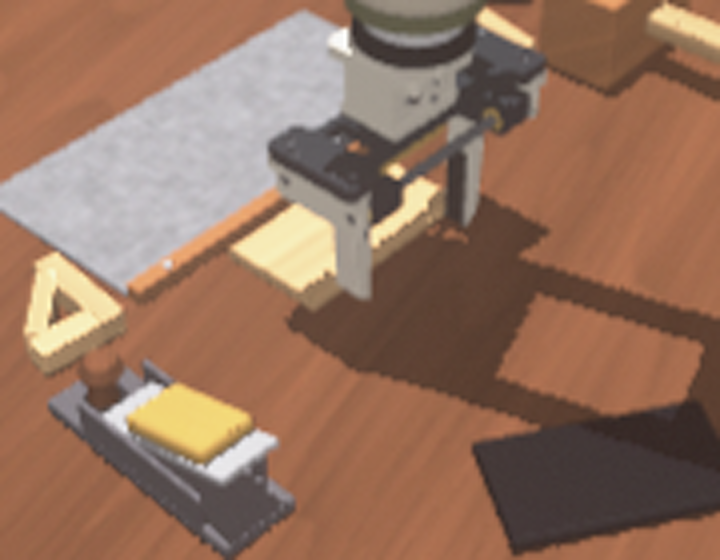

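```bash
python3 - <<'E'
from h import *
for n,q,z in [('trail left low',(305,310),0),('trail left top',(292,303),.01),('lead left',(250,233),.01),('trail right',(205,442),.008),('stop near left',(298,135),.0)]:
    p=ray('side',(180+q[0]/4,170+q[1]/4),z)[:2]-C;print(n,p@EX*1000,p@EY*1000)
for y in (-55,55,-67,83-70,13-70):
    P=C-.094*EX+y/1000*EY;q=proj('side',[[*P,.0]])[0];print(y,(q-[180,170])*4)
E
```

```text
trail left low -84.9388260284545 89.75221779248942
trail left top -80.87177490863115 91.71638983689962
lead left -18.650633749898798 92.82873209813229
trail right -88.74324096283202 -36.81950753320292
stop near left 2.795126998631149 159.9578206344718
-55 [204.87356499 464.43465856]
55 [284.32463251 357.03758693]
-67 [196.75387544 475.40833099]
13 [252.87547293 399.55292989]
-57 [203.51322561 466.27316866]
```

step_arm --claw '[1,1,1,1,1,1,1,1]' --pt "-0.15 0.04 0" --pt "-0.15 0.04 0" --pt "-0.1 0.23 0" --pt "-0.1 0.23 0" --pt "0.0 0.205 0" --pt "0.08 0.186 0" --pt "0.15 0.17 0" --pt "0.193 0.158 0" --spin '[0,0,0,0,0,0,0,0]'

```text
time_s: 4.9
ee_pos: [0.465, 0.0996, 0.19]
eef_rot: [0.993, -0.119, 0.0, -0.0]
wrist_force: [-1.3, -0.8, 0.9]
opening: 0.0928
grasp_force: 0.5
```

step_arm --claw '[1,1,1,1,1,1,1,1]' --pt "0.024 -0.006 0" --pt "0.049 -0.012 0" --pt "0.049 -0.012 0" --pt "0.049 -0.012 0" --pt "0.049 -0.012 0" --pt "0.049 -0.012 0" --pt "0.049 -0.012 0" --pt "0.049 -0.012 0" --spin '[0,0,0,0,0,0,0,0]'

```text
time_s: 5.57
ee_pos: [0.4665, 0.0992, 0.19]
eef_rot: [0.993, -0.119, 0.0, -0.0]
wrist_force: [0.9, -0.5, -0.3]
opening: 0.0927
grasp_force: 0.0
```

```bash
python3 -c "
from h import *
st()"
```

```text
t 5.5667 stop-frame mm -94.1937406828159 20.9970071750867 tip z 3.8826129416436594 F 0.9676386372923962 -0.312457212560356 -0.28567264615888394 M [0.01960788 0.02801494 0.04642622]
```

step_arm --claw '[1,1,1,1,1,1,1,1]' --pt "0.024 -0.006 0" --pt "0.049 -0.012 0" --pt "0.073 -0.018 0" --pt "0.073 -0.018 0" --pt "0.073 -0.018 0" --pt "0.073 -0.018 0" --pt "0.073 -0.018 0" --pt "0.073 -0.018 0" --spin '[0,0,0,0,0,0,0,0]'

```text
time_s: 6.23
ee_pos: [0.4681, 0.0989, 0.1895]
eef_rot: [0.993, -0.119, -0.002, -0.0]
wrist_force: [-9.7, 3.2, 7.6]
opening: 0.093
grasp_force: 5.2
```

```bash
cat >> h.py <<'E'
def arc(th0,th1,n=8,press=0.0,drop=4.0,r=70):
    a=np.linspace(th0,th1,n+1)[1:]
    for t in a:
        dx=r*(np.cos(th0)-np.cos(t))+press*(t-th0)/(th1-th0);dz=r*(np.sin(t)-np.sin(th0))-drop*(t-th0)
        print([round(dx*EX[0]/40,3),round(dx*EX[1]/40,3),round(dz/40,3)],end=', ')
    print()
E
python3 -c "
from h import *
st();arc(0,.3,8,.5)"
```

```text
t 6.2333 stop-frame mm -92.53797659628394 21.04044316861586 tip z 3.373806240635213 F -10.146453068422492 0.8377645831066128 7.587910389063737 M [ 0.5236      1.8355183  -0.00885282]
[np.float64(0.003), np.float64(-0.001), np.float64(0.062)], [np.float64(0.008), np.float64(-0.002), np.float64(0.124)], [np.float64(0.015), np.float64(-0.004), np.float64(0.185)], [np.float64(0.025), np.float64(-0.006), np.float64(0.247)], [np.float64(0.037), np.float64(-0.009), np.float64(0.307)], [np.float64(0.052), np.float64(-0.013), np.float64(0.368)], [np.float64(0.069), np.float64(-0.017), np.float64(0.428)], [np.float64(0.088), np.float64(-0.021), np.float64(0.487)],
```

step_arm --claw '[1,1,1,1,1,1,1,1]' --pt "0.006 -0.001 0.03" --pt "0.012 -0.003 0.08" --pt "0.018 -0.004 0.14" --pt "0.026 -0.006 0.2" --pt "0.037 -0.009 0.27" --pt "0.052 -0.013 0.34" --pt "0.069 -0.017 0.415" --pt "0.088 -0.021 0.487" --spin '[0,0,0,0,0,0,0,0]'

```text
time_s: 6.9
ee_pos: [0.4706, 0.0982, 0.2077]
eef_rot: [0.993, -0.119, -0.004, -0.0]
wrist_force: [-11.5, 4.1, 1.7]
opening: 0.0928
grasp_force: 6.1
```

```bash
python3 - <<'E'
from h import *
st();snap('side','s3.png',4,(180,320,170,350))
E
```

```text
t 6.9 stop-frame mm -89.98416451646845 21.019572268018255 tip z 21.627799114355362 F -12.179292676204703 1.2756932114831667 1.6685847352593552 M [0.89300587 2.09953136 0.02228943]
```

View pics/s3.png

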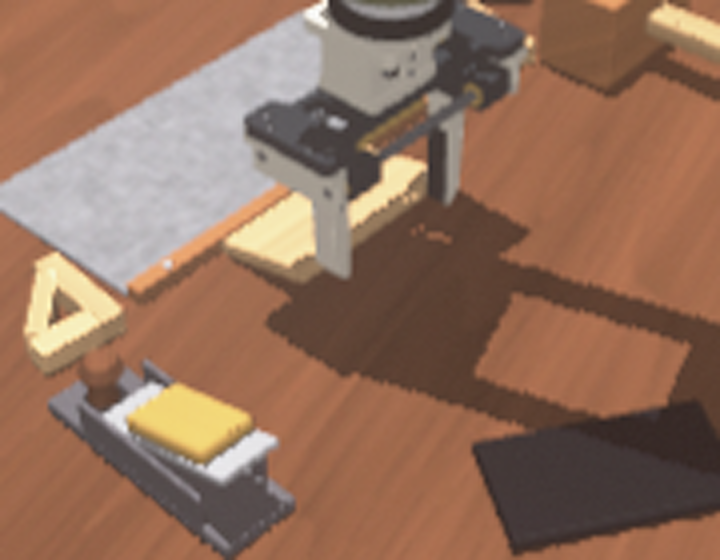

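The board's near edge is riding up with the tips, at about 0.27 rad and 12 N. I'll continue the arc.

```bash
python3 -c "
import numpy as np; np.set_printoptions(legacy='1.25')
from h import *
arc(.29,.75,8,0,2);arc(.75,1.2,8,0,2)"
```

```text
[0.031, -0.007, 0.093], [0.067, -0.016, 0.183], [0.108, -0.026, 0.272], [0.154, -0.038, 0.358], [0.205, -0.05, 0.441], [0.26, -0.064, 0.52], [0.321, -0.078, 0.597], [0.385, -0.094, 0.669], 
[0.067, -0.016, 0.067], [0.138, -0.034, 0.131], [0.212, -0.052, 0.19], [0.29, -0.071, 0.244], [0.371, -0.09, 0.294], [0.454, -0.111, 0.34], [0.54, -0.132, 0.38], [0.628, -0.153, 0.416],
```

step_arm --claw '[1,1,1,1,1,1,1,1]' --pt "0.031 -0.007 0.093" --pt "0.067 -0.016 0.183" --pt "0.108 -0.026 0.272" --pt "0.154 -0.038 0.358" --pt "0.205 -0.05 0.441" --pt "0.26 -0.064 0.52" --pt "0.321 -0.078 0.597" --pt "0.385 -0.094 0.669" --spin '[0,0,0,0,0,0,0,0]'

```text
time_s: 7.62
ee_pos: [0.4833, 0.0953, 0.2335]
eef_rot: [0.993, -0.119, -0.009, -0.0]
wrist_force: [-36.4, 10.7, 20.8]
opening: 0.0929
grasp_force: 20.2
```

```bash
python3 - <<'E'
from h import *
st();snap('side','s4.png',4,(180,320,170,350))
E
```

```text
t 7.6167 stop-frame mm -76.95391728322902 21.18486140616315 tip z 47.448138389384745 F -37.90652451072874 1.7576121765579786 20.849337889303783 M [2.00824375 6.51798667 0.03791064]
```

View pics/s4.png

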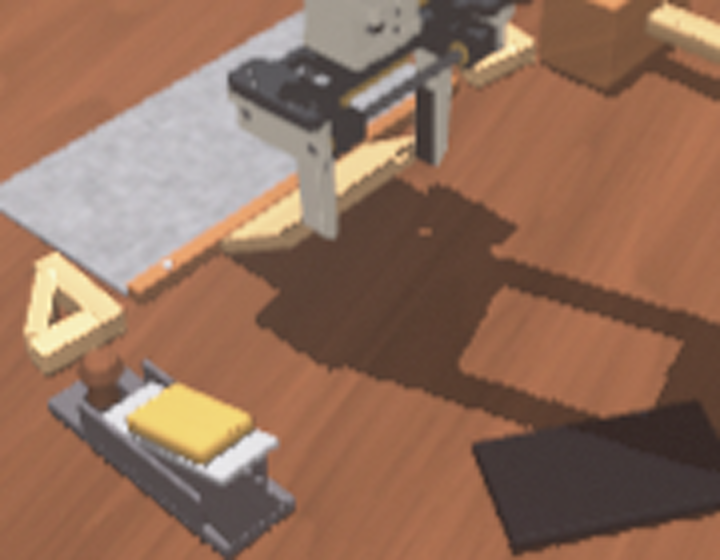

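```bash
python3 - <<'E'
from h import *
from scipy.spatial.transform import Rotation as R
o=arm.get_obs();Rm=R.from_quat(o['eef_rot']);print(o['eef_rot'])
tip=o['ee_pos']+Rm.apply([0,0,.1861]);d=tip[:2]-C;print('tip',d@EX*1000,d@EY*1000,tip[2]*1000)
def W(x,y,z): return [*(C+x/1000*EX+y/1000*EY),z/1000]
for th in (.4,.5,.6,.7,.8):
    u=np.array([-np.cos(th),np.sin(th)]);l=np.array([-10,5.])
    P=[W(*(lambda q:(q[0],91,q[1]))(l+75*u)),W(*(lambda q:(q[0],-49,q[1]))(l+75*u))]
    print(th,((proj('side',P)-[180,170])*4).round().tolist())
f=[W(d@EX*1000+7.5,d@EY*1000+s*64,tip[2]*1000) for s in(1,-1)]
print('finger front outer tips',((proj('side',f)-[180,170])*4).round().tolist())
im=cv2.imread('pics/s4.png')[170:290,200:440];cv2.imwrite('pics/s4c.png',cv2.resize(im,None,fx=3,fy=3))
E
```

```text
[ 9.92870116e-01 -1.18968613e-01 -7.44172830e-03 -1.51789867e-04]
tip -78.48974382772775 20.956775676426343 48.37440833251744
0.4 [[261.0, 301.0], [161.0, 444.0]]
0.5 [[251.0, 297.0], [151.0, 440.0]]
0.6 [[241.0, 292.0], [141.0, 436.0]]
0.7 [[230.0, 287.0], [131.0, 431.0]]
0.8 [[220.0, 281.0], [122.0, 426.0]]
finger front outer tips [[234.0, 298.0], [143.0, 430.0]]
```

View pics/s4c.png

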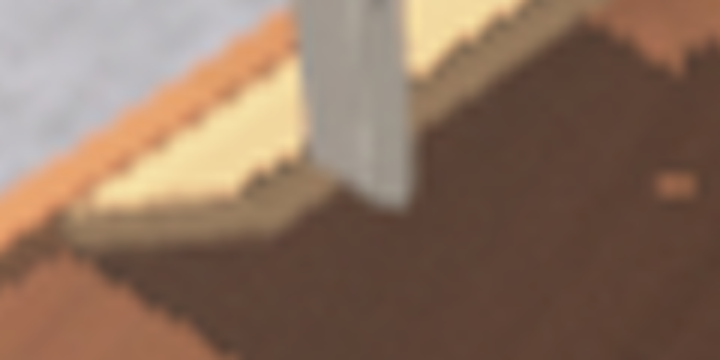

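The enlarged crop shows the finger tips over the board's raised edge, with the left end corner at about (245,292) in s4, so the tilt is about 0.6 rad. FK puts the tip corner on a 75 mm circle about the leading edge, which agrees. I'll follow that circle with less squeeze.

```bash
cat >> h.py <<'E'
np.set_printoptions(legacy='1.25')
def cmd(th,F,r=75,kx=5.6,kz=15):
    return np.array([-r*np.cos(th)+F*np.cos(th)/kx, r*np.sin(th)+.045*F*np.cos(th)-F*np.sin(th)/kz])
def circ(c0,ths,Fs,**k):
    for t,F in zip(ths,Fs):
        d=cmd(t,F,**k)-c0;print([round(d[0]*EX[0]/40,3),round(d[0]*EX[1]/40,3),round(d[1]/40,3)],end=', ')
    print('end',cmd(ths[-1],Fs[-1],**k))
E
python3 -c "
from h import *
circ(np.array([-54.2,45.1]),np.linspace(.63,1.12,8),[34,29,24,20,18,16,15,15])"
```

```text
[-0.036, 0.009, -0.025], [0.019, -0.005, 0.074], [0.083, -0.02, 0.169], [0.158, -0.039, 0.259], [0.246, -0.06, 0.342], [0.34, -0.083, 0.418], [0.442, -0.108, 0.486], [0.551, -0.134, 0.545], end [-31.50917692  66.90151837]
```

step_arm --claw '[1,1,1,1,1,1,1,1]' --pt "0.0 0.0 0.03" --pt "0.03 -0.007 0.09" --pt "0.085 -0.021 0.17" --pt "0.158 -0.039 0.259" --pt "0.246 -0.06 0.342" --pt "0.34 -0.083 0.418" --pt "0.442 -0.108 0.486" --pt "0.551 -0.134 0.545" --spin '[0,0,0,0,0,0,0,0]'

```text
time_s: 8.33
ee_pos: [0.5104, 0.0887, 0.259]
eef_rot: [0.993, -0.119, -0.0, -0.0]
wrist_force: [-5.0, 1.1, 8.3]
opening: 0.0931
grasp_force: 4.5
```

```bash
cat >> h.py <<'E'
def tipst():
    from scipy.spatial.transform import Rotation as R
    o=arm.get_obs();tip=o['ee_pos']+R.from_quat(o['eef_rot']).apply([0,0,.1861]);d=tip[:2]-C
    x=d@EX*1000+7.5+10;z=tip[2]*1000-5;print('tip corner rel lead',x,z,'r',np.hypot(x,z),'ang',np.arctan2(z,-x),'y',d@EY*1000)
E
python3 - <<'E'
from h import *
st();tipst();snap('side','s5.png',4,(180,320,170,350))
E
```

```text
t 8.3333 stop-frame mm -48.97699957334756 21.20699205591032 tip z 72.87603278384974 F -5.162832674229793 -0.14194516726302633 8.281761903863057 M [ 0.14313181  0.82223762 -0.01999041]
tip corner rel lead -31.561118445818707 67.87605509262553 r 74.85494674694608 ang 1.1355537616582814 y 21.24202326267798
```

View pics/s5.png

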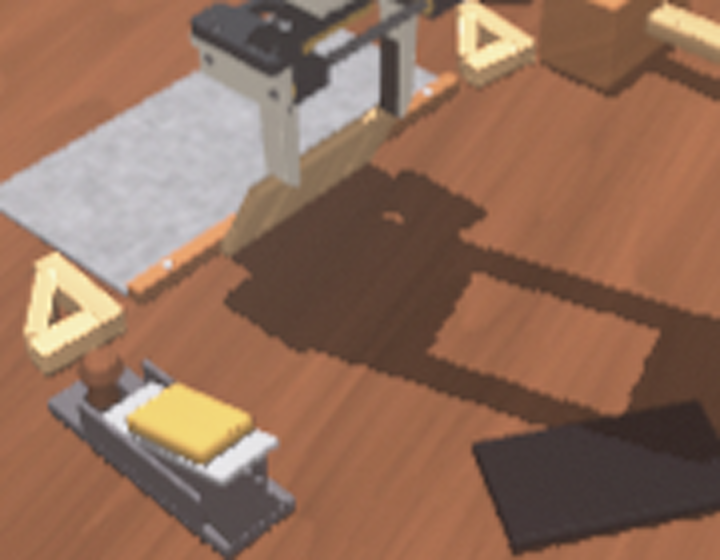

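The board stands steep, at about 1.13 rad, with its lead edge at the stop and a light squeeze. Everything around it is untouched. I'll carry it over vertical.

```bash
python3 -c "
from h import *
a=np.linspace(1.13,1.85,17)[1:]
circ(np.array([-31.5,66.9]),a[:8],[14]*8);circ(cmd(a[7],14),a[8:],[12,10,10,9,8,6,4,2])"
```

```text
[0.086, -0.021, 0.042], [0.16, -0.039, 0.072], [0.235, -0.057, 0.098], [0.311, -0.076, 0.121], [0.388, -0.095, 0.14], [0.466, -0.114, 0.155], [0.544, -0.133, 0.167], [0.623, -0.152, 0.174], end [-5.85136251 73.87588916]
[0.079, -0.019, 0.007], [0.158, -0.039, 0.011], [0.238, -0.058, 0.008], [0.319, -0.078, 0.003], [0.399, -0.097, -0.006], [0.48, -0.117, -0.016], [0.561, -0.137, -0.031], [0.642, -0.157, -0.048], end [20.57084342 71.94266707]
```

step_arm --claw '[1,1,1,1,1,1,1,1]' --pt "0.082 -0.02 0.042" --pt "0.16 -0.039 0.072" --pt "0.235 -0.057 0.098" --pt "0.311 -0.076 0.121" --pt "0.388 -0.095 0.14" --pt "0.466 -0.114 0.155" --pt "0.544 -0.133 0.167" --pt "0.623 -0.152 0.174" --spin '[0,0,0,0,0,0,0,0]'

```text
time_s: 9.05
ee_pos: [0.536, 0.0824, 0.266]
eef_rot: [0.993, -0.119, 0.001, -0.0]
wrist_force: [-0.5, 0.8, 4.4]
opening: 0.093
grasp_force: 2.5
```

step_arm --claw '[1,1,1,1,1,1,1,1]' --pt "0.079 -0.019 0.007" --pt "0.158 -0.039 0.008" --pt "0.238 -0.058 0.006" --pt "0.319 -0.078 0.001" --pt "0.399 -0.097 -0.006" --pt "0.48 -0.117 -0.016" --pt "0.561 -0.137 -0.031" --pt "0.642 -0.157 -0.048" --spin '[0,0,0,0,0,0,0,0]'

```text
time_s: 9.72
ee_pos: [0.5612, 0.0761, 0.2628]
eef_rot: [0.993, -0.119, -0.0, 0.0]
wrist_force: [1.1, 0.9, 1.9]
opening: 0.0931
grasp_force: 0.8
```

```bash
python3 - <<'E'
from h import *
st();tipst()
for c in ('side','top'):
    snap(c,c+'6.png')
    for n in ('shelf','shelf_lead'): print(c,n,[(np.round(d['centre']),round(d['conf'],2)) for d in arm.search_frame(c,n)][:5])
E
```

```text
t 9.7167 stop-frame mm 3.3619760597980473 20.976796766083815 tip z 76.71453449440673 F 0.8807637174705274 1.1496824142897166 1.8920104595653475 M [ 0.07987649 -0.0825324  -0.02864417]
tip corner rel lead 20.84524256913789 71.71453526063773 r 74.68265330995847 ang 1.8536713870242907 y 20.97452165404775
side shelf [(array([150., 287.]), 0.91), (array([300., 325.]), 0.83), (array([220., 241.]), 0.76), (array([179., 398.]), 0.76)]
side shelf_lead [(array([221., 242.]), 0.9), (array([150., 287.]), 0.84), (array([181., 396.]), 0.7), (array([299., 323.]), 0.68)]
top shelf [(array([296., 186.]), 0.9), (array([322., 426.]), 0.89), (array([160., 418.]), 0.77)]
top shelf_lead [(array([323., 421.]), 0.8), (array([295., 184.]), 0.64), (array([162., 419.]), 0.63), (array([187., 261.]), 0.42)]
```

step_arm --claw '[1,1,1,1,1,1,1,1]' --pt "0.1 -0.024 0.1" --pt "0.15 -0.037 0.4" --pt "0.15 -0.037 0.7" --pt "-0.2 0.049 0.9" --pt "-0.6 0.146 0.9" --pt "-1.0 0.244 0.9" --pt "-1.4 0.34 0.9" --pt "-1.7 0.415 0.9" --spin '[0,0,0,0,0,0,0,0]'

```text
time_s: 10.68
ee_pos: [0.4922, 0.093, 0.3004]
eef_rot: [0.993, -0.119, 0.0, -0.0]
wrist_force: [-0.3, -0.4, -0.3]
opening: 0.0929
grasp_force: 0.0
```

```bash
python3 - <<'E'
from h import *
st();a=snap('side','s7.png',4,(180,320,170,350))
E
```

```text
t 10.6833 stop-frame mm -67.75833571608435 21.035974552941994 tip z 114.28403023418026 F -0.20195284189391613 -0.4652909710391723 -0.29295941810551523 M [0.0375658  0.05764703 0.00148845]
```

View pics/s7.png

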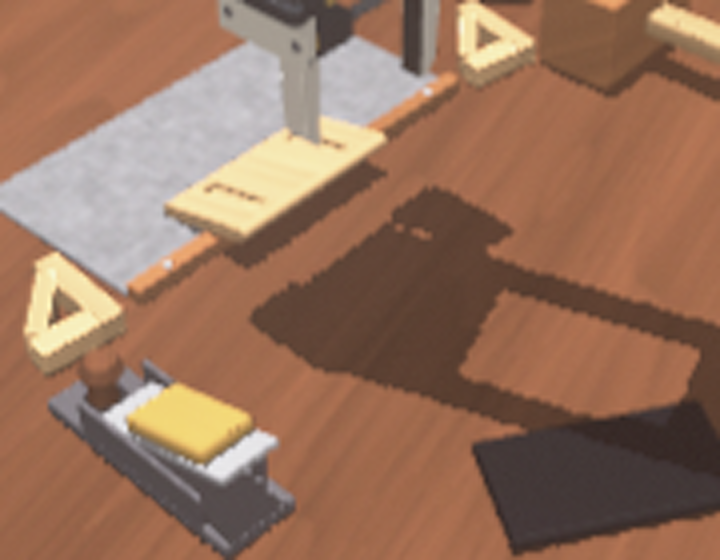

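The board has come down grooves up and leans on the stop, its raised lead edge on the robot side. The brackets are undisturbed. Now I lower behind it and push it off.

step_arm --claw '[1,1,1,1,1,1,1,1]' --pt "0 0 -0.4" --pt "0 0 -0.85" --pt "0 0 -1.3" --pt "0 0 -1.7" --pt "0 0 -2.05" --pt "0 0 -2.3" --pt "0 0 -2.45" --pt "0 0 -2.48" --spin '[0,0,0,0,0,0,0,0]'

```text
time_s: 11.4
ee_pos: [0.4929, 0.0927, 0.1993]
eef_rot: [0.993, -0.119, -0.001, 0.0]
wrist_force: [0.2, 0.0, 0.3]
opening: 0.093
grasp_force: 0.0
```

step_arm --claw '[1,1,1,1,1,1,1,1]' --pt "0.06 -0.015 0" --pt "0.18 -0.044 0" --pt "0.32 -0.078 0" --pt "0.46 -0.112 0" --pt "0.6 -0.146 0" --pt "0.74 -0.18 0" --pt "0.84 -0.205 0" --pt "0.9 -0.22 0" --spin '[0,0,0,0,0,0,0,0]'

```text
time_s: 12.07
ee_pos: [0.5296, 0.0837, 0.1998]
eef_rot: [0.993, -0.119, 0.0, 0.0]
wrist_force: [-0.1, -0.2, -0.9]
opening: 0.093
grasp_force: 0.2
```

```bash
python3 -c "
from h import *
st();tipst()"
```

```text
t 12.0667 stop-frame mm -29.210376509924803 20.911587367939394 tip z 13.715609668492723 F -0.008725979714745535 -0.21089932114225965 -0.9165203016541267 M [0.07172891 0.08098793 0.07970034]
tip corner rel lead -11.708167914911886 8.71560968160085 r 14.59599424656596 ang 0.6399101840900245 y 20.911616799820745
```

step_arm --claw '[1,1,1,1,1,1,1,1]' --pt "0.05 -0.012 0.02" --pt "0.13 -0.032 0.02" --pt "0.22 -0.054 0.02" --pt "0.32 -0.078 0.02" --pt "0.42 -0.102 0.02" --pt "0.53 -0.129 0.02" --pt "0.65 -0.159 0.02" --pt "0.75 -0.183 0.02" --spin '[0,0,0,0,0,0,0,0]'

```text
time_s: 12.73
ee_pos: [0.5596, 0.0765, 0.2007]
eef_rot: [0.993, -0.119, 0.0, -0.0]
wrist_force: [0.4, 0.8, 0.0]
opening: 0.0929
grasp_force: 0.0
```

```bash
python3 -c "
from h import *
st();tipst()"
```

```text
t 12.7333 stop-frame mm 1.6652811661606346 21.004055117803418 tip z 14.630044556758259 F 0.19201764624940296 0.9203477207690722 0.013540364287780925 M [0.04113731 0.02524277 0.06897562]
tip corner rel lead 19.24492368468387 9.63006272887299 r 21.519879084031462 ang 2.677629130188371 y 21.02456373057812
```

step_arm --claw '[1,1,1,1,1,1,1,1]' --pt "0 0 0.4" --pt "0 0 1.0" --pt "-0.5 0.12 1.5" --pt "-1.2 0.29 1.8" --pt "-2.0 0.49 2.0" --pt "-2.8 0.68 2.0" --pt "-3.6 0.88 2.0" --pt "-4.2 1.02 2.0" --spin '[0,0,0,0,0,0,0,0]'

```text
time_s: 13.4
ee_pos: [0.3893, 0.1178, 0.2806]
eef_rot: [0.993, -0.119, -0.0, -0.0]
wrist_force: [-0.8, -0.2, 0.9]
opening: 0.0934
grasp_force: 0.0
```

```bash
python3 - <<'E'
from h import *
st();im=snap('top','t8.png')
a,r,b=rect('top',im,(12,50,150),(32,190,255),(140,215,200,312),.013);print(a,r)
for p in b: d=p/1000-C;print((d@EX*1000).round(1),(d@EY*1000).round(1))
im=snap('side','s8.png')
for n in ['shelf','stop']:print(n,[(np.round(d['centre'],1),round(d['conf'],2)) for d in arm.search_frame('side',n)])
a,r,b=rect('side',im,(12,50,150),(32,190,255),(180,260,190,275),.013);print(a,r)
for p in b: d=p/1000-C;print((d@EX*1000).round(1),(d@EY*1000).round(1))
E
```

```text
t 13.4 stop-frame mm -173.58388510442686 20.717375163164025 tip z 94.50820430936008 F -0.7284990351382086 -0.34290844950684335 0.8959443525296283 M [0.02159903 0.01957937 0.00791429]
2042 ((592.753662109375, 49.094764709472656), (247.16287231445312, 92.27312469482422), 76.33411407470703)
-5.7 -121.4
86.6 -121.3
86.4 125.8
-5.9 125.8
shelf [(array([181.8, 396.5]), 0.95), (array([297.8, 325. ]), 0.82), (array([151.2, 272.4]), 0.63), (array([220. , 227.2]), 0.56), (array([290.5, 217.3]), 0.5)]
stop [(array([217.6, 227.5]), 0.6), (array([230.6, 232. ]), 0.55)]
1097 ((601.3527221679688, 83.71366119384766), (193.4277801513672, 92.87104034423828), 77.23553466796875)
-4.3 -59.6
88.5 -58.0
85.4 135.4
-7.5 133.8
```

Top-camera outline: the far edge is at x≈86 mm in the stop frame, so the board is only just off the stop (mat x≈-0.035). I'll nudge it further with the tips skimming just above the stop.

step_arm --claw '[1,1,1,1,1,1,1,1]' --pt "0.6 -0.146 0" --pt "1.3 -0.317 0" --pt "2.0 -0.488 0" --pt "2.7 -0.66 -0.1" --pt "3.3 -0.805 -0.5" --pt "3.75 -0.915 -1.0" --pt "3.95 -0.964 -1.4" --pt "4.03 -0.984 -1.7" --spin '[0,0,0,0,0,0,0,0]'

```text
time_s: 14.27
ee_pos: [0.5541, 0.0769, 0.2106]
eef_rot: [0.993, -0.12, -0.0, 0.0]
wrist_force: [-0.1, -0.5, -0.6]
opening: 0.0932
grasp_force: 0.0
```

step_arm --claw '[1,1,1,1,1,1,1,1]' --pt "0 0 -0.05" --pt "0 0 -0.1" --pt "0 0 -0.15" --pt "0 0 -0.2" --pt "0 0 -0.24" --pt "0 0 -0.26" --pt "0 0 -0.26" --pt "0 0 -0.26" --spin '[0,0,0,0,0,0,0,0]'

```text
time_s: 14.93
ee_pos: [0.5522, 0.0782, 0.2026]
eef_rot: [0.993, -0.119, 0.0, -0.0]
wrist_force: [0.8, -0.9, 0.2]
opening: 0.0929
grasp_force: 0.0
```

```bash
python3 -c "
from h import *
st()"
```

```text
t 14.9333 stop-frame mm -5.962722866043141 20.88143253445727 tip z 16.546433631712542 F 0.9369909694993795 -0.6754197301342753 0.15703469584993113 M [0.01220904 0.02218211 0.00688925]
```

step_arm --claw '[1,1,1,1,1,1,1,1]' --pt "0 0 -0.05" --pt "0 0 -0.093" --pt "0 0 -0.093" --pt "0.05 -0.012 -0.093" --pt "0.1 -0.024 -0.093" --pt "0.15 -0.037 -0.093" --pt "0.2 -0.049 -0.093" --pt "0.24 -0.059 -0.093" --spin '[0,0,0,0,0,0,0,0]'

```text
time_s: 15.6
ee_pos: [0.5619, 0.0757, 0.1984]
eef_rot: [0.993, -0.119, -0.0, 0.0]
wrist_force: [-2.1, 0.0, 1.5]
opening: 0.0932
grasp_force: 1.3
```

```bash
python3 -c "
from h import *
st()"
```

```text
t 15.6 stop-frame mm 4.139666540233287 20.732383027005707 tip z 12.333884874665275 F -2.0339406267090054 -0.47614671856875174 1.5185351276293684 M [0.1824713  0.40517448 0.0362159 ]
```

step_arm --claw '[1,1,1,1,1,1,1,1]' --pt "0.04 -0.01 0" --pt "0.09 -0.022 0" --pt "0.15 -0.037 0" --pt "0.21 -0.051 0" --pt "0.27 -0.066 0" --pt "0.33 -0.08 0" --pt "0.37 -0.09 0" --pt "0.39 -0.095 0" --spin '[0,0,0,0,0,0,0,0]'

```text
time_s: 16.27
ee_pos: [0.5777, 0.0718, 0.1985]
eef_rot: [0.993, -0.119, 0.0, -0.0]
wrist_force: [0.2, 0.8, 1.1]
opening: 0.0928
grasp_force: 0.3
```

```bash
python3 -c "
from h import *
st()"
```

```text
t 16.2667 stop-frame mm 20.320414710630967 20.740501154049806 tip z 12.387543559789243 F -0.04814604951573428 0.8597208898706209 1.1425308928511964 M [0.08974685 0.12026938 0.03185712]
```

step_arm --claw '[1,1,1,1,1,1,1,1]' --pt "0 0 0.3" --pt "0 0 1.0" --pt "-0.5 0.12 1.6" --pt "-1.2 0.29 2.0" --pt "-2.0 0.49 2.2" --pt "-2.9 0.71 2.2" --pt "-3.8 0.93 2.2" --pt "-4.6 1.12 2.2" --spin '[0,0,0,0,0,0,0,0]'

```text
time_s: 16.93
ee_pos: [0.3917, 0.117, 0.2873]
eef_rot: [0.993, -0.119, 0.001, -0.0]
wrist_force: [-0.8, 0.8, -0.0]
opening: 0.0931
grasp_force: 0.0
```

```bash
python3 - <<'E'
from h import *
im=snap('top','t9.png')
for H0 in (14,16,17):
    a,r,b=rect('top',im,(H0,50,180),(32,190,255),(140,215,200,312),.013);print(H0,a,r)
    for p in b: d=p/1000-C;print((d@EX*1000).round(1),(d@EY*1000).round(1))
h=cv2.cvtColor(im,cv2.COLOR_RGB2HSV)
for x in range(-14,110,4):
    P=C+x/1000*EX+.02*EY;q=proj('top',[[*P,.01]])[0].round().astype(int);print(x,h[q[0],q[1]],end='; ')
E
```

```text
14 1651 ((621.9761352539062, 60.34144592285156), (141.71873474121094, 78.40232849121094), 76.30912780761719)
26.9 -50.8
105.3 -50.8
105.3 91.0
26.9 90.9
16 1597 ((621.5772705078125, 60.36448669433594), (139.0517120361328, 77.71321105957031), 76.25596618652344)
26.8 -49.5
104.5 -49.5
104.6 89.5
26.9 89.6
17 1538 ((622.3737182617188, 60.06219482421875), (138.6341552734375, 76.1227035522461), 76.30792999267578)
28.5 -49.4
104.6 -49.4
104.6 89.2
28.5 89.2
-14 [ 10 129 125]; -10 [ 10 126 117]; -6 [ 11 128 106]; -2 [ 12 135 192]; 2 [ 12 135 192]; 6 [ 11  80 175]; 10 [160   5 157]; 14 [128   6 165]; 18 [130   5 164]; 22 [135   3 149]; 26 [ 14  40 140]; 30 [ 19  90 234]; 34 [ 19  91 233]; 38 [ 18  93 230]; 42 [ 19  92 232]; 46 [ 18  93 230]; 50 [ 18  93 231]; 54 [ 19  92 234]; 58 [ 18  92 230]; 62 [ 19  92 233]; 66 [ 18  94 230]; 70 [ 18  93 232]; 74 [ 19  92 234]; 78 [ 18  93 231]; 82 [ 18  92 234]; 86 [ 18  93 230]; 90 [ 18  93 233]; 94 [ 19  90 234]; 98 [ 18  93 233]; 102 [ 19  91 235]; 106 [ 13  22 163];
```

The board lies 79 x 141 mm in outline, parallel to the stop and about 20 mm clear of it. Its centre is at mat x≈-15 mm, y≈+20 mm, and the robot is clear. Handing in.

```bash
python3 -c "
from rig import arm
print(arm.hand_in())"
```

```text
the job is handed in; nothing more can be done
None
```

The shelf board is turned over and handed in: by camera its outline lies wholly on the mat, parallel to the stop and about 20 mm clear of it, grooves up. The robot is clear, no neighbouring tool or bracket looked disturbed in the pictures, and the hand-in returned no verdict. The one scare was a brief 107 N touch on the bench early on, under the 120 N limit.

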